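# Put the T-bracket away in the kit drawer

### The job

Set the T-shaped aluminium bracket (the one with a single rib down the middle of its base) gently into the open drawer of the small drawer unit, standing on its base on the drawer's floor, and let go of it. Then gently slide the drawer fully shut with the bracket inside.

Things in the scene. Friction and masses are not known exactly. Their poses are not given: they have to be found in the camera images.
- t_bracket: Loose aluminium T-bracket, 0.25 kg, on the table: base 90 x 60 x 8 mm, one upright rib 12 mm thick and 40 mm high along the middle of the base over its full 90 mm (48 mm high in all). Origin: centre of the underside; x along the rib, y across, z up. Beside it stand two others with the same base: an angle (one rib on a long edge) and a channel (two ribs, one on each long edge).
- kit_drawer0 (a joint): Opening (m) of the top drawer of the low white-and-grey two-drawer unit fixed on the robot's left, front facing roughly to the robot's right. Unit 280 mm deep, 260 wide, 164 high. 0 = fully shut against its stop, 0.198 = fully out; starts 0.15 to 0.185 open. Slides with about 1 N of friction, stays where left, no latch. The lower drawer stays shut.
- drawer_floor (a point): Centre of the top drawer's inner floor, 92 mm above the table; moves with it. x = shutting direction, y across, z up. Inside 235 mm long (x) and 218 wide (y); walls 6 mm thick, 50 above the floor; front panel 15 mm thick, 58 above it. Uncovered: from x = -117 mm to about -123 mm + opening; the rest lies under the unit's top (underside 60 mm, upper face 72 mm above the floor).
- kit_drawer0_handle (a point): Middle of the top drawer's handle: level steel bar 11 mm thick, 120 mm long across the front (along y), its axis 35 mm out from the front panel and 126 mm above the table (38 mm below the unit's top). Axes as for the drawer's floor: pushing the bar or the front panel along +x shuts the drawer.
Things that resemble listed ones, but are neither listed nor needed, are in the scene too. What is shaped like the t_bracket but yellow is not meant.

How it is judged:
By the outcome, as a careful person would: the job done as asked, in the order asked, and still so for the second after the job is handed in, with the robot touching nothing.
It also fails if it takes over 48 s, if anything falls off the work surface, if the arm or the gripper's body presses on something with over 40 N, if the wrist force passes 120 N, or if a joint passes its speed limit or range.

### The arm

A 6-joint arm with a two-finger parallel gripper is mounted at the origin on the work surface. World frame = base frame: x ahead of the robot, y to its left, z up, the work surface at z = 0. Lengths are in m, angles in rad, forces in N, time in s.
With the tool pointing down it reaches from about 0.3 to 0.875 m from the base axis. Payload 6.4 kg.
Tool frame: the origin (TCP) lies between the finger pads; the fingertips stand 22 mm ahead of it and the grasp point (between the pads) lies 3 mm ahead of it; z points along the fingers, y is the line along which they close (so a half turn about z gives the same grasp; the last joint's range is limited). The gripper opens to 85 mm and grips with 20 to 120 N. Pads are 22 mm wide; open, the fingers measure 114 mm over their backs; the gripper's body (76 mm by 85 mm) begins 54 mm behind the grasp point. The pads swing forward as they close: fully open they stand 13 mm farther back than shut.
Start: joints at [1.007, 0.181, 1.607, -0, 1.354, -0.206], TCP at [0.201, 0.539, 0.253] pointing down, gripper open.
Joint ranges: [-2.99, 2.99], [-0.89, 2.07], [0.3, 2.58], [-1.14, 4.28], [0, 2.63], [-3.12, 3.12]. Speed limits (rad/s): [2.57, 2.57, 3.01, 3.14, 3.14, 3.14].

### API

Orientations are given as a unit quaternion [w, x, y, z].
In Python, from bench import ctrl, imaging, workorder gives the robot as it stands.
- The arm moves only by the shell command python3 -m pendant 'ROWS' [OPENING]. ROWS is JSON, a list of rows, each a list of 4 numbers: the shift along the tool's x, y, z in cm, then the turn about the tool's z in degrees. In form: [[dx, dy, dz, roll], ...]. A call has 1 to 12 rows; each row is the pose to reach, as a shift and turn from the pose commanded when the call began, along the tool's axes at that moment; what a row does not reach only later rows make up. A row lasts 1/12 s, in which the tool goes at most 41.7 mm and 7.16 degrees, less where a joint would pass 70% of its speed; a pose out of reach is approached as far as the arm can. A call with a gripper value outside its range is refused whole. OPENING is the opening, from 0 (shut) to 1 (fully open), set as the call begins (- or left out, the last holds). The fingers move at their own pace and stop on an object; the grip force is fixed at half the most. Time passes only in rows, so rows that repeat a pose let the fingers close. It gives the time, the measured TCP pose, the force, the opening and the grip force at its end, in the units of the state.
- ctrl.get_obs(): the state, without advancing time (a new reading comes with each control period).
- imaging.camera(name): name is "scene" or "top"; returns the picture (400x640x3 uint8, red, green, blue); there is no depth.
- imaging.camera_info(name): a dict with "K" (3x3 intrinsics, pixels), "T" (4x4, takes a point from camera to world coordinates). Camera axes: x right, y up, looking along -z (the intrinsics and any distortion apply to the point x, -y, -z); pixel columns grow to the right and rows downward; lengths in m; the calibration is good to about 2 mm. A picture is of the moment at which its call begins. camera_info takes no time and is no camera call.
- workorder.hand_in(): hands the job in; it is judged then, once.
The state is a dict: "time_s": time; "q": joint angles; "dq": joint speeds; "joint_efforts": joint torques, N m; "eef_pos": TCP position; "eef_rot": TCP orientation; "wrist_force": force on the tool from outside, world axes, zero at the start; "torque": the same for the moment, N m; "opening": opening from 0.0 (shut) to 1.0 (fully open); "grasp_force": force on a finger pad.
Only numpy, scipy, OpenCV 4.12 (cv2) and the standard library are available. Lean on these libraries where they do the work, as an engineer would, in place of code of your own. Each camera call takes 0.05 s, during which the arm holds its last target. There are 200 camera calls.

## Working session

There is one attempt and no reset: what is moved stays moved. The work goes in short steps, Python scripts to look and compute and a shell command to move; the robot and the scene stay as the last step left them, time stands still between calls to the robot, and variables do not carry over. Pictures are saved under pics/ and viewed, at most 10 in all, crops included, and the job is handed in when it is done.

```bash
mkdir -p pics; python3 - <<'E'
from bench import ctrl, imaging
import cv2,numpy as np
for n in ("scene","top"):
    im=imaging.camera(n); cv2.imwrite(f"pics/{n}0.png",im[:,:,::-1])
    i=imaging.camera_info(n); print(n,{k:(np.round(v,4).tolist() if k in("K","T") else v) for k,v in i.items()})
o=ctrl.get_obs(); print(o)
E
```

```text
scene {'K': [[459.9282, 0.0, 319.907], [0.0, 459.9282, 204.6061], [0.0, 0.0, 1.0]], 'T': [[0.7736, -0.5144, 0.3701, 1.0359], [0.6335, 0.6393, -0.4358, -0.5205], [-0.0125, 0.5716, 0.8204, 1.2293], [0.0, 0.0, 0.0, 1.0]]}
top {'K': [[505.7939, 0.0, 312.7393], [0.0, 505.7939, 194.9712], [0.0, 0.0, 1.0]], 'T': [[-0.0343, 0.974, -0.2241, 0.2104], [-0.9994, -0.0332, 0.0088, 0.0914], [0.0011, 0.2243, 0.9745, 1.4787], [0.0, 0.0, 0.0, 1.0]]}
{'time_s': 0.1, 'q': array([ 1.00668128e+00,  1.81501954e-01,  1.60793884e+00,  5.98314051e-07,
        1.35381990e+00, -2.06293083e-01]), 'dq': array([-0.00086788, -0.0021051 , -0.00180625, -0.00093824, -0.00048887,
       -0.00140115]), 'joint_efforts': array([ 8.44434944e-04, -4.45877230e+01, -3.52238345e+01, -3.50293567e-04,
        4.19135540e-03,  1.85831630e-05]), 'eef_pos': array([0.20109996, 0.53816953, 0.25243953]), 'eef_rot': array([-3.13652534e-04,  1.77958044e-01,  9.84037722e-01, -7.72795458e-04]), 'wrist_force': array([ 0.77349301, -0.24928128,  0.61627014]), 'torque': array([-0.05484112,  0.01646919,  0.02276388]), 'grasp_force': 0.0, 'opening': 1.0001752900119736}
```

View pics/scene0.png

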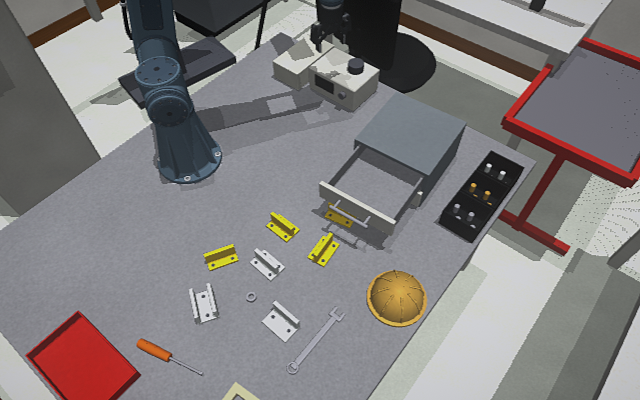

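View pics/top0.png

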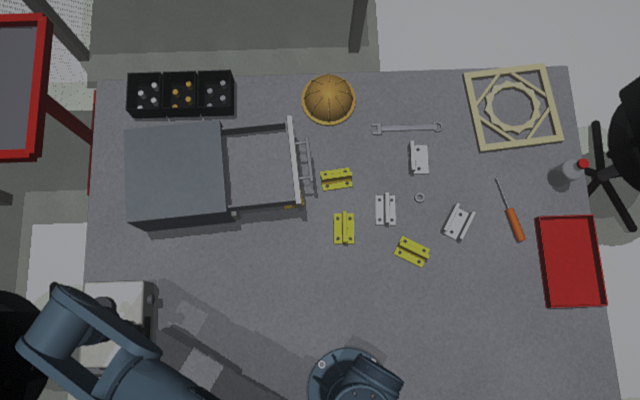

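The grey T-bracket is at about (386,209) in the top view and (267,263) in the scene view. The angle is at (418,157) and the channel at (459,222) in the top view. Three yellow decoys stand nearby. The drawer is open, with its front at about x≈295 in the top view. I'll zoom in for exact corners.

```bash
cat > h.py <<'E'
import numpy as np,cv2
from bench import imaging,ctrl
from scipy.spatial.transform import Rotation as R
def proj(n,P):
    i=imaging.camera_info(n); T=np.array(i["T"]);K=np.array(i["K"])
    c=(np.atleast_2d(P)-T[:3,3])@T[:3,:3]; c=c*[1,-1,-1]; p=c@K.T; return p[:,:2]/p[:,2:]
def back(n,uv,z):
    i=imaging.camera_info(n); T=np.array(i["T"]);K=np.array(i["K"])
    uv=np.atleast_2d(uv).astype(float); d=np.c_[uv,np.ones(len(uv))]@np.linalg.inv(K).T
    d=(d*[1,-1,-1])@T[:3,:3].T; return T[:3,3]+d*((z-T[2,3])/d[:,2])[:,None]
def box(lx,ly,z0,z1): return np.array([[a,b,c] for a in lx for b in ly for c in (z0,z1)])
E
python3 - <<'E'
import cv2,numpy as np
t=cv2.imread("pics/top0.png");s=cv2.imread("pics/scene0.png")
a=cv2.resize(t[180:240,350:420],None,fx=5.6,fy=5.6,interpolation=cv2.INTER_CUBIC)
b=cv2.resize(s[235:295,232:302],None,fx=5.6,fy=5.6,interpolation=cv2.INTER_CUBIC)
c=cv2.resize(t[105:235,115:325],None,fx=3.8,fy=3.8)[:,:784]
c=cv2.resize(t[105:175,215:355],None,fx=2.8,fy=2.8,interpolation=cv2.INTER_CUBIC)
d=cv2.resize(t[170:240,215:355],None,fx=2.8,fy=2.8,interpolation=cv2.INTER_CUBIC)
o=np.vstack([np.hstack([a,b]),np.hstack([c,d])]);print(o.shape);cv2.imwrite("pics/z1.png",o)
E
```

```text
(532, 784, 3)
```

View pics/z1.png

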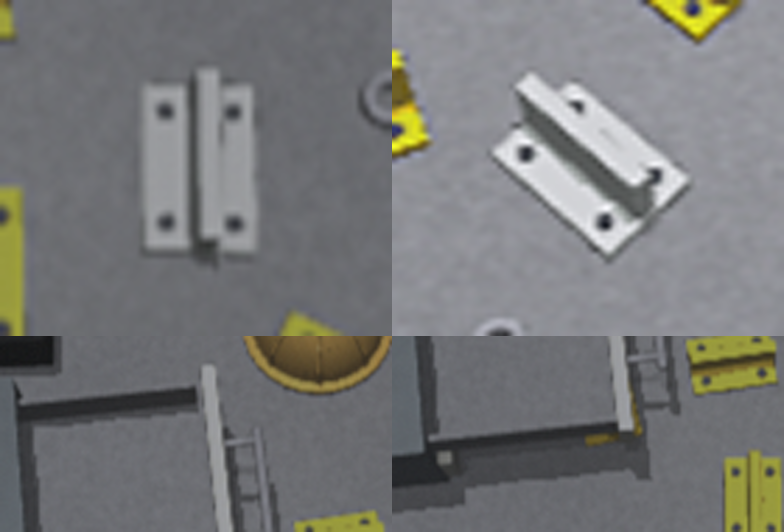

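```bash
cat > m1.py <<'E'
from h import *
from scipy.optimize import least_squares
A=lambda p:np.array([[350,180]])+(np.array(p)+.5)/5.6-.5
B=lambda p:np.array([[232,235]])+(np.array(p)+.5)/5.6-.5
bt=A([(142,85),(252,86),(258,250),(143,251)]);rt=A([(197,69),(219,69),(218,238),(197,238)])
bs=B([(102,153),(218,257),(298,180),(183,83)]);rs=B([(138,72),(263,175),(246,188),(123,92)])
# order by matching nearest projected corners
def mod(p):
    c,s=np.cos(p[2]),np.sin(p[2]);f=lambda w,z:np.array([[p[0]+c*a-s*b,p[1]+s*a+c*b,z] for a,b in((.045,w),(.045,-w),(-.045,-w),(-.045,w))])
    return f(.03,.008),f(.006,.048)
def res(p):
    b,r=mod(p);o=[]
    for n,m,q in(("top",b,bt),("top",r,rt),("scene",b,bs),("scene",r,rs)):
        pr=proj(n,m);best=min((np.roll(q[::d],k,0)-pr for k in range(4) for d in(1,-1)),key=lambda e:(e**2).sum());o.append(best)
    return np.concatenate(o).ravel()
c=back("top",bt,.008).mean(0);print("c",c, back("scene",bs,.008).mean(0))
S=min((least_squares(res,[c[0],c[1],y],loss='soft_l1') for y in(0,.1,-.1,1.5)),key=lambda s:s.cost);print(S.x,np.degrees(S.x[2]),np.abs(S.fun).round(1).max(),S.cost)
print(np.round(S.fun.reshape(-1,2),1).tolist())
C=lambda p:np.array([215,105])+(np.array(p)+.5)/2.8-.5
D=lambda p:np.array([215,170])+(np.array(p)+.5)/2.8-.5
print("panel top (top)",back("top",np.vstack([C([(201,30),(213,30)]),D([(242,92),(228,95)])]),.150).round(4).tolist())
print("panel top (scene)",back("scene",[(320,181),(396,222)],.150).round(4).tolist())
print("unit top",back("top",[(125,135),(221,122),(240,219),(133,229)],.164).round(4).tolist())
print("unit scene",back("scene",[(391,93),(466,124),(439,178),(358,140)],.164).round(4).tolist())
print("handle",back("top",C([(262,94),(270,189)]),.126).round(4).tolist())
E
python3 m1.py
```

```text
c [ 0.49716528 -0.13461514  0.008     ] [ 0.50047914 -0.13765005  0.008     ]
[ 0.49836527 -0.13556798 -0.04880712] -2.7964422509034015 1.5 5.199000392449193
[[-0.1, 0.6], [-0.6, 0.5], [-0.2, 0.0], [-0.3, 0.5], [-0.2, 0.7], [-0.4, 0.7], [-1.2, 0.3], [-0.8, 0.4], [-0.3, 0.9], [-0.1, 0.8], [0.3, 0.6], [0.3, 1.2], [0.4, 0.8], [0.3, 0.3], [-0.1, 1.5], [-0.4, 0.6]]
panel top (top) [[0.7467, 0.1451, 0.15], [0.7463, 0.1331, 0.15], [0.4962, 0.1114, 0.15], [0.4937, 0.1249, 0.15]]
panel top (scene) [[0.4952, 0.1189, 0.15], [0.7512, 0.1398, 0.15]]
unit top [[0.6989, 0.5881, 0.164], [0.7278, 0.3254, 0.164], [0.4543, 0.2736, 0.164], [0.4372, 0.5544, 0.164]]
unit scene [[0.4511, 0.5528, 0.164], [0.7204, 0.5813, 0.164], [0.767, 0.3375, 0.164], [0.4922, 0.3103, 0.164]]
handle [[0.6858, 0.0863, 0.126], [0.5865, 0.0816, 0.126]]
```

```bash
cat > go.py <<'E'
import sys; from h import *
# go.py x y z yaw_deg(of tool y line, world): prints needed row from the current pose
o=ctrl.get_obs(); q=o["eef_rot"]; Rm=R.from_quat([q[1],q[2],q[3],q[0]]).as_matrix()
p=np.array(o["eef_pos"]); t=np.array(list(map(float,sys.argv[1:4])))
yaw=np.degrees(np.arctan2(Rm[1,1],Rm[0,1])); dr=(float(sys.argv[4])-yaw+90)%180-90
print("t",o["time_s"],"pos",p.round(4),"tool-y yaw",yaw.round(2),"tilt z",Rm[:,2].round(3),"q",np.round(o["q"],2),"F",o["wrist_force"].round(1),"open",round(float(o["opening"]),3),"gf",round(float(o["grasp_force"]),1))
d=Rm.T@(t-p)*100; print("row",d.round(2),"roll",round(-dr,2),"rows min",np.ceil(np.linalg.norm(d)/4.17))
E
python3 go.py .498 -.136 .15 87.2
```

```text
t 0.1 pos [0.2011 0.5382 0.2524] tool-y yaw 69.5 tilt z [-0.001 -0.001 -1.   ] q [ 1.01  0.18  1.61  0.    1.35 -0.21] F [ 0.8 -0.2  0.6] open 1.0 gf 0.0
row [-51.42 -52.73  10.31] roll -17.7 rows min 18.0
```

```bash
python3 -m pendant '[[-0.7,-0.7,0,0],[-2,-2,0,0],[-4,-4,0,0],[-6.5,-6.5,0,0],[-9,-9.2,0,0],[-11.5,-11.8,0,0],[-14,-14.3,0,0],[-16.5,-16.9,0,0],[-19,-19.5,0,0],[-21.5,-22,0,0],[-24,-24.6,0,0],[-26.5,-27.1,0,0]]'; python3 go.py .498 -.136 .15 87.2
```

```text
time_s: 1.1
eef_pos: [0.3546, 0.1898, 0.2532]
eef_rot: [0.0, 0.178, 0.984, -0.0]
wrist_force: [0.6, 0.3, -0.2]
opening: 1.001
grasp_force: 0.0
t 1.1 pos [0.3546 0.1898 0.2532] tool-y yaw 69.51 tilt z [ 0. -0. -1.] q [ 0.19 -0.23  2.01 -0.    1.36 -1.02] F [ 0.6  0.3 -0.2] open 1.001 gf 0.0
row [-24.84 -25.5   10.33] roll -17.69 rows min 9.0
```

```bash
python3 -m pendant '[[-2.5,-2.6,0,-2],[-5,-5.1,1,-4],[-7.5,-7.7,2,-6],[-10,-10.3,3,-8],[-12.5,-12.9,4,-10],[-15,-15.4,5,-12],[-17.5,-18,6,-14],[-20,-20.5,7,-16],[-22,-22.6,8,-17.7],[-23.5,-24.1,9,-17.7],[-24.5,-25.2,10,-17.7],[-24.8,-25.5,10.3,-17.7]]';python3 -m pendant '[[0,0,0,0],[0,0,0,0]]'; python3 go.py .498 -.136 .037 87.2
python3 - <<'E'
from h import *
t=imaging.camera("top")[:,:,::-1];s=imaging.camera("scene")[:,:,::-1]
a=cv2.resize(t[170:250,340:430],None,fx=4.4,fy=4.4,interpolation=cv2.INTER_CUBIC)
b=cv2.resize(s[220:300,222:312],None,fx=4.4,fy=4.4,interpolation=cv2.INTER_CUBIC)
cv2.imwrite("pics/z2.png",np.hstack([a,b]))
E
```

```text
time_s: 2.1
eef_pos: [0.4969, -0.1359, 0.1487]
eef_rot: [-0.001, 0.026, 1.0, 0.0]
wrist_force: [-0.0, 0.8, 0.5]
opening: 1.001
grasp_force: 0.0
time_s: 2.27
eef_pos: [0.497, -0.1333, 0.1502]
eef_rot: [-0.0, 0.025, 1.0, 0.0]
wrist_force: [0.5, 0.8, 0.1]
opening: 0.995
grasp_force: 0.0
t 2.2667 pos [ 0.497  -0.1333  0.1502] tool-y yaw 87.18 tilt z [-0.001  0.001 -1.   ] q [-0.49  0.17  1.85  0.    1.13 -2.01] F [0.5 0.8 0.1] open 0.995 gf 0.0
row [-0.13 -0.28 11.32] roll -0.02 rows min 3.0
```

View pics/z2.png

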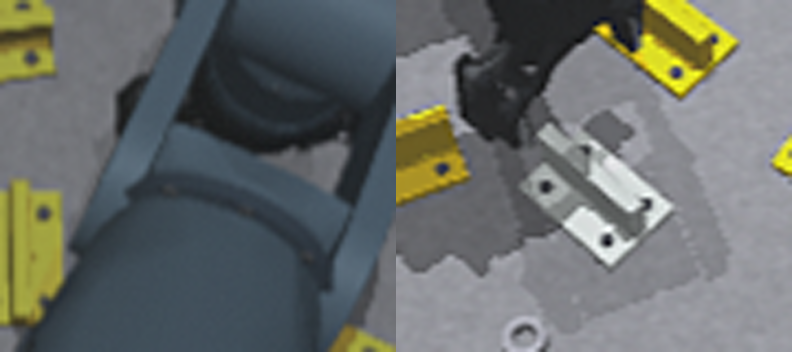

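The top view is hidden by the arm. In the scene crop the left finger hangs behind the rib, which is at about (590,180), consistent with the computed pose. I'll descend now.

```bash
python3 -m pendant '[[-0.1,-0.2,0.5,0],[-0.1,-0.2,2,0],[-0.1,-0.2,4,0],[-0.1,-0.2,6,0],[-0.1,-0.2,8,0],[-0.1,-0.2,9.5,0],[-0.1,-0.2,10.5,0],[-0.1,-0.2,11,0],[-0.1,-0.2,11.3,0],[-0.1,-0.2,11.3,0],[-0.1,-0.2,11.3,0]]'; python3 go.py .498 -.136 .037 87.2
python3 -m pendant '[[0,0,0,0],[0,0,0,0],[0,0,0,0],[0,0,0,0],[0,0,0,0],[0,0,0,0],[0,0,0,0],[0,0,0,0],[0,0,0,0],[0,0,0,0],[0,0,0,0],[0,0,0,0]]' 0; python3 go.py .498 -.136 .037 87.2
```

```text
time_s: 3.28
eef_pos: [0.4992, -0.136, 0.038]
eef_rot: [0.001, 0.024, 1.0, -0.0]
wrist_force: [-0.4, 0.3, 0.2]
opening: 0.997
grasp_force: 0.0
t 3.2833 pos [ 0.4992 -0.136   0.038 ] tool-y yaw 87.21 tilt z [ 0.001 -0.001 -1.   ] q [-0.5   0.36  1.88 -0.    0.89 -2.02] F [-0.4  0.3  0.2] open 0.997 gf 0.0
row [ 0.12 -0.01  0.1 ] roll 0.01 rows min 1.0
time_s: 4.28
eef_pos: [0.4988, -0.1359, 0.0375]
eef_rot: [0.0, 0.024, 1.0, -0.0]
wrist_force: [-0.2, 0.4, 5.8]
opening: 0.133
grasp_force: 59.4
t 4.2833 pos [ 0.4988 -0.1359  0.0375] tool-y yaw 87.2 tilt z [ 0. -0. -1.] q [-0.5   0.36  1.88 -0.    0.89 -2.02] F [-0.2  0.4  5.8] open 0.133 gf 59.4
row [ 0.08 -0.01  0.05] roll -0.0 rows min 1.0
```

```bash
python3 -m pendant '[[0,0,-0.3,0],[0,0,-1,0],[0,0,-2.5,0],[0,0,-5,0],[0,0,-8,0],[0,0,-11,0],[0,0,-14,0],[0,0,-17,0],[0,0,-19.5,0],[0,0,-21,0],[0,0,-22,0],[0,0,-22,0]]'; python3 go.py .6 .2 .26 95
python3 - <<'E'
from h import *
t=imaging.camera("top")[:,:,::-1];s=imaging.camera("scene")[:,:,::-1]
cv2.imwrite("pics/t3.png",t);cv2.imwrite("pics/s3.png",s)
a=cv2.resize(t[100:240,115:325],None,fx=3.8,fy=3.8,interpolation=cv2.INTER_CUBIC)
b=cv2.resize(s[85:245,305:475],None,fx=3.7,fy=3.7,interpolation=cv2.INTER_CUBIC)
cv2.imwrite("pics/z3t.png",a);cv2.imwrite("pics/z3s.png",b);print(a.shape,b.shape)
E
```

```text
time_s: 5.28
eef_pos: [0.4993, -0.1361, 0.2595]
eef_rot: [0.002, 0.024, 1.0, -0.001]
wrist_force: [1.0, 0.1, -3.1]
opening: 0.131
grasp_force: 58.5
t 5.2833 pos [ 0.4993 -0.1361  0.2595] tool-y yaw 87.21 tilt z [ 0.003 -0.002 -1.   ] q [-0.5   0.04  1.75  0.    1.35 -2.02] F [ 1.   0.1 -3.1] open 0.131 gf 58.5
row [-8.42 34.06 -0.07] roll -7.79 rows min 9.0
(532, 798, 3) (592, 629, 3)
```

View pics/z3t.png

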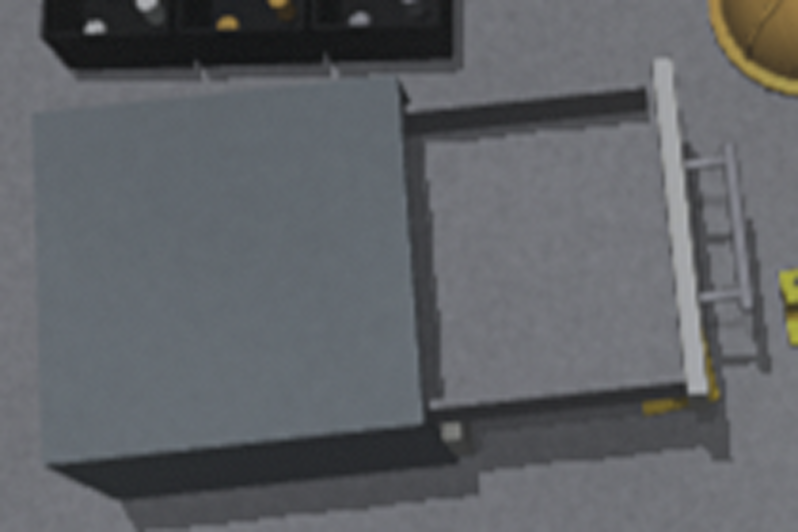

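View pics/z3s.png

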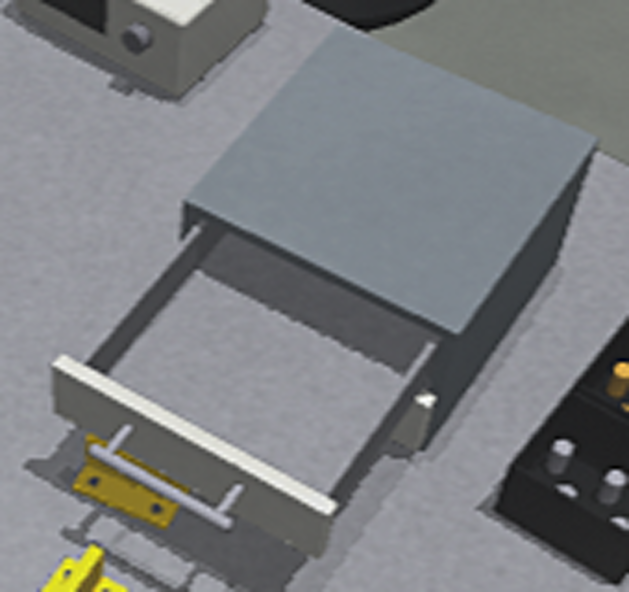

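Top crop: the unit's top corners are at (34,116), (396,79), (422,424) and (44,465), and the panel's top runs from (670,60) to (706,391). Scene crop: the unit's corners are at (186,202), (343,27), (597,137) and (459,333), the panel's from (54,363) to (328,514), and the handle's ends at (92,448) and (230,523). A yellow bracket lies on the table under the drawer front. I'll fit the unit and the opening.

```bash
cat > m2.py <<'E'
from h import *
from scipy.optimize import least_squares
A=lambda p:np.array([115,100])+(np.array(p)+.5)/3.8-.5
B=lambda p:np.array([305,85])+(np.array(p)+.5)/3.7-.5
ut=A([(422,424),(396,79),(34,116),(44,465)]);us=B([(186,202),(459,333),(597,137),(343,27)])
pt=A([(706,391),(670,60)]);ps=B([(54,363),(328,514)])
ht=A([(748,306),(731,145)]);hs=B([(92,448),(230,523)])
def mod(p):
    x,y,a,o,w,d=p; S=np.array([-np.sin(a),np.cos(a)]);C=np.array([np.cos(a),np.sin(a)])  # S shutting, C across (+x world)
    P=lambda s,c,z:[*(np.array([x,y])+s*S+c*C),z]
    return np.array([P(0,-.13,.164),P(0,.13,.164),P(d,.13,.164),P(d,-.13,.164)]),np.array([P(-o,-w,.15),P(-o,w,.15)]),np.array([P(-o-.035,-.06,.131),P(-o-.035,.06,.131)])
def res(p):
    u,q,h=mod(p)
    return np.concatenate([proj("top",u)-ut,proj("scene",u)-us,proj("top",q)-pt,proj("scene",q)-ps,proj("top",h)-ht,proj("scene",h)-hs]).ravel()
S=least_squares(res,[.62,.31,.09,.19,.125,.28],loss='soft_l1');p=S.x
print("unit front",p[:2].round(4),"yaw",np.degrees(p[2]).round(2),"panel outer dist",p[3].round(4),"halfw",p[4].round(4),"depth",p[5].round(4));print(res(p).reshape(-1,2).round(1).tolist())
s=np.array([-np.sin(p[2]),np.cos(p[2])]);f=p[:2]+(-p[3]+.1325)*s
print("floor centre",f.round(4),"handle",(p[:2]-(p[3]+.035)*s).round(4))
for k in(-.04,-.035,-.03): print(k,(f+k*s).round(4))
E
python3 m2.py
```

```text
unit front [0.6066 0.3209] yaw 4.45 panel outer dist 0.2004 halfw 0.1256 depth 0.2625
[[0.2, -0.2], [0.1, -1.2], [0.0, -1.0], [0.2, -0.1], [-0.7, -1.6], [0.1, -0.4], [0.5, -0.3], [-1.7, -1.3], [0.7, -0.3], [0.6, -0.4], [-0.4, 0.1], [-0.2, -0.2], [-0.1, -1.0], [-0.4, 0.3], [1.0, -0.9], [-1.0, -1.4]]
floor centre [0.6119 0.2532] handle [0.6249 0.0862]
-0.04 [0.615  0.2133]
-0.035 [0.6146 0.2183]
-0.03 [0.6142 0.2233]
```

```bash
python3 go.py .6146 .2183 .2595 94.45
```

```text
t 5.3833 pos [ 0.498  -0.1355  0.2564] tool-y yaw 87.2 tilt z [-0.001  0.001 -1.   ] q [-0.5   0.05  1.75  0.    1.35 -2.02] F [-1.  -0.4 -3.6] open 0.13 gf 58.5
row [-9.92 35.91 -0.3 ] roll -7.25 rows min 9.0
```

```bash
python3 -m pendant '[[-0.2,0.8,0,0],[-0.7,2.5,0,-0.5],[-1.5,5.5,0,-1],[-2.5,9,0,-2],[-3.5,12.5,0,-3],[-4.5,16,0,-4],[-5.5,19.7,0,-5],[-6.5,23.2,0,-6],[-7.4,26.8,0,-7],[-8.3,30.2,0,-7.2],[-9.2,33.2,0,-7.2],[-9.7,35.1,0,-7.2]]'; python3 -m pendant '[[-0.2,0.5,0,0],[-0.2,0.8,0,0],[-0.2,0.8,0,0],[-0.2,0.8,0,0],[-0.2,0.8,0,0]]'; python3 go.py .6146 .2183 .1355 94.45
python3 - <<'E'
from h import *
s=imaging.camera("scene")[:,:,::-1]
b=cv2.resize(s[85:245,285:475],None,fx=3.7,fy=3.7,interpolation=cv2.INTER_CUBIC)
cv2.imwrite("pics/z4s.png",b)
E
```

```text
time_s: 6.38
eef_pos: [0.6118, 0.2139, 0.2547]
eef_rot: [-0.002, -0.04, 0.999, 0.0]
wrist_force: [-0.1, 0.2, -2.4]
opening: 0.133
grasp_force: 58.7
time_s: 6.8
eef_pos: [0.6138, 0.217, 0.257]
eef_rot: [-0.0, -0.038, 0.999, -0.0]
wrist_force: [0.2, -0.6, -3.4]
opening: 0.129
grasp_force: 58.8
t 6.8 pos [0.6138 0.217  0.257 ] tool-y yaw 94.32 tilt z [-0.001 -0.    -1.   ] q [ 0.16  0.34  1.4  -0.    1.4  -1.49] F [ 0.2 -0.6 -3.4] open 0.129 gf 58.8
row [-0.1   0.13 12.15] roll -0.13 rows min 3.0
```

View pics/z4s.png

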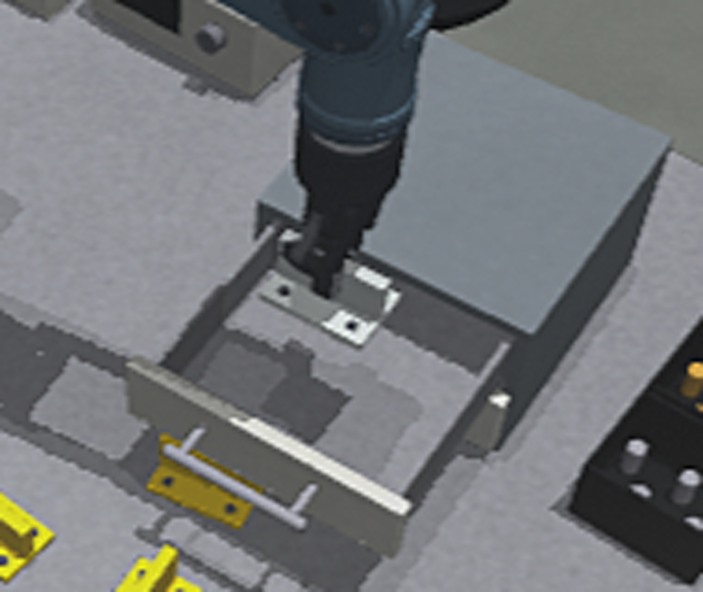

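The bracket, at about (330,300), hangs level over the drawer with its rib across it. Next is the lowering.

```bash
python3 -m pendant '[[0,0,0.5,0],[0,0,2,0],[0,0,4,0],[0,0,6,0],[0,0,8,0],[0,0,9.5,0],[0,0,10.7,0],[0,0,11.4,0],[0,0,11.8,0],[0,0,12,0],[0,0,12,0],[0,0,12,0]]'; python3 -m pendant '[[0,0,0.1,0],[0,0,0.2,0],[0,0,0.3,0],[0,0,0.3,0],[0,0,0.4,0],[0,0,0.4,0],[0,0,0.4,0]]';python3 go.py .6146 .2183 .1295 94.45
```

```text
time_s: 7.85
eef_pos: [0.6146, 0.2183, 0.1383]
eef_rot: [0.001, -0.038, 0.999, 0.0]
wrist_force: [0.1, 0.4, -3.1]
opening: 0.132
grasp_force: 58.8
time_s: 8.43
eef_pos: [0.6139, 0.2181, 0.1332]
eef_rot: [-0.0, -0.038, 0.999, -0.0]
wrist_force: [0.1, -0.2, -2.6]
opening: 0.131
grasp_force: 58.8
t 8.4333 pos [0.6139 0.2181 0.1332] tool-y yaw 94.4 tilt z [-0. -0. -1.] q [ 0.16  0.47  1.49 -0.    1.18 -1.49] F [ 0.1 -0.2 -2.6] open 0.131 gf 58.8
row [-0.07  0.01  0.37] roll -0.05 rows min 1.0
```

```bash
python3 -m pendant '[[0,0,0.1,0],[0,0,0.1,0],[0,0,0.2,0],[0,0,0.2,0],[0,0,0.2,0]]';python3 -m pendant '[[0,0,0.05,0],[0,0,0.1,0],[0,0,0.1,0],[0,0,0.1,0]]'
```

```text
time_s: 8.85
eef_pos: [0.6139, 0.2182, 0.1312]
eef_rot: [-0.0, -0.038, 0.999, -0.0]
wrist_force: [0.2, -0.4, -1.7]
opening: 0.128
grasp_force: 58.8
time_s: 9.18
eef_pos: [0.6139, 0.2182, 0.1302]
eef_rot: [-0.0, -0.038, 0.999, -0.0]
wrist_force: [-0.0, -0.3, -2.6]
opening: 0.128
grasp_force: 58.8
```

```bash
python3 -m pendant '[[0,0,0.05,0],[0,0,0.05,0],[0,0,0.05,0]]'
```

```text
time_s: 9.43
eef_pos: [0.614, 0.2182, 0.1298]
eef_rot: [-0.0, -0.038, 0.999, -0.0]
wrist_force: [-0.2, -0.2, -1.9]
opening: 0.128
grasp_force: 58.8
```

```bash
python3 -m pendant '[[0,0,0.05,0],[0,0,0.05,0],[0,0,0.05,0]]';python3 -m pendant '[[0,0,0.05,0],[0,0,0.05,0],[0,0,0.05,0]]'
```

```text
time_s: 9.68
eef_pos: [0.6141, 0.2182, 0.1295]
eef_rot: [0.0, -0.038, 0.999, 0.0]
wrist_force: [-1.2, -0.5, -1.7]
opening: 0.132
grasp_force: 59.1
time_s: 9.93
eef_pos: [0.6141, 0.2182, 0.1295]
eef_rot: [0.0, -0.038, 0.999, -0.0]
wrist_force: [-4.3, -1.1, 4.9]
opening: 0.129
grasp_force: 60.0
```

Contact is made. I'll release to half open, then rise.

```bash
python3 -m pendant '[[0,0,0,0],[0,0,0,0],[0,0,0,0],[0,0,0,0],[0,0,0,0],[0,0,0,0]]' 0.5; python3 -m pendant '[[0,0,-0.3,0],[0,0,-1,0],[0,0,-2,0],[0,0,-3.5,0],[0,0,-5.5,0],[0,0,-7.5,0],[0,0,-9.5,0],[0,0,-11,0],[0,0,-12,0],[0,0,-12.5,0],[0,0,-12.5,0]]'; python3 go.py .623 .0 .25 94.45
python3 - <<'E'
from h import *
s=imaging.camera("scene")[:,:,::-1]
b=cv2.resize(s[85:245,285:475],None,fx=3.7,fy=3.7,interpolation=cv2.INTER_CUBIC)
cv2.imwrite("pics/z5s.png",b)
E
```

```text
time_s: 10.43
eef_pos: [0.614, 0.2182, 0.1287]
eef_rot: [-0.0, -0.038, 0.999, -0.0]
wrist_force: [-0.4, -0.2, -0.2]
opening: 0.497
grasp_force: 0.0
time_s: 11.35
eef_pos: [0.6146, 0.2183, 0.2557]
eef_rot: [0.001, -0.038, 0.999, 0.0]
wrist_force: [-0.4, -0.2, 0.6]
opening: 0.496
grasp_force: 0.0
t 11.35 pos [0.6146 0.2183 0.2557] tool-y yaw 94.4 tilt z [ 0.003  0.    -1.   ] q [ 0.16  0.35  1.4   0.    1.39 -1.49] F [-0.4 -0.2  0.6] open 0.496 gf 0.0
row [  0.84 -21.83   0.56] roll -0.05 rows min 6.0
```

View pics/z5s.png

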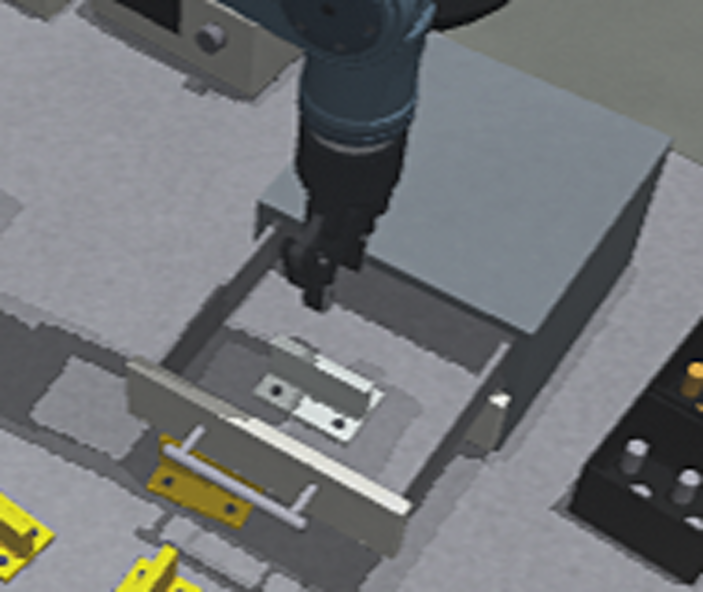

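The bracket, at about (325,390), stands on its base in the drawer, clear of the panel and the unit. Next I'll shut the gripper, go round in front of the handle and push the bar.

```bash
python3 -m pendant '[[0,-0.7,0,0],[0,-2.5,0,0],[0,-5,0,0],[0,-8,0,0],[0,-11,0,0],[0,-14,0,0],[0,-16.5,0,0],[0,-18.2,0,0],[0,-19.1,0,0],[0,-19.3,0,0],[0,-19.3,0,0]]' 0; python3 -m pendant '[[0,0,0.5,0],[0,0,2,0],[0,0,4,0],[0,0,6,0],[0,0,8,0],[0,0,10,0],[0,0,11.5,0],[0,0,12.3,0],[0,0,12.6,0],[0,0,12.6,0],[0,0,12.6,0]]';python3 go.py .6265 .067 .128 94.45
```

```text
time_s: 12.32
eef_pos: [0.6284, 0.0255, 0.2529]
eef_rot: [-0.001, -0.038, 0.999, 0.0]
wrist_force: [0.1, 0.0, -0.3]
opening: 0.0
grasp_force: 0.0
time_s: 13.23
eef_pos: [0.6294, 0.0262, 0.1287]
eef_rot: [0.001, -0.039, 0.999, -0.0]
wrist_force: [-0.1, -0.4, -0.0]
opening: -0.0
grasp_force: 0.0
t 13.2333 pos [0.6294 0.0262 0.1287] tool-y yaw 94.44 tilt z [ 0.001 -0.    -1.   ] q [-0.15  0.43  1.56  0.    1.15 -1.79] F [-0.1 -0.4 -0. ] open -0.0 gf 0.0
row [-0.03  4.09  0.07] roll -0.01 rows min 1.0
```

```bash
python3 -m pendant '[[0,0.5,0,0],[0,1.3,0,0],[0,2,0,0],[0,2.4,0,0],[0,2.7,0,0],[0,3,0,0],[0,3.3,0,0],[0,3.6,0,0],[0,3.9,0,0],[0,4.2,0,0],[0,4.5,0,0],[0,4.8,0,0]]';python3 -m pendant '[[0,0.3,0,0],[0,0.6,0,0],[0,1,0,0],[0,1.4,0,0],[0,1.8,0,0],[0,2.2,0,0],[0,2.7,0,0],[0,3.2,0,0],[0,3.7,0,0],[0,4.2,0,0],[0,4.7,0,0],[0,5.2,0,0]]'
```

```text
time_s: 14.23
eef_pos: [0.6251, 0.0736, 0.1278]
eef_rot: [-0.0, -0.038, 0.999, -0.0]
wrist_force: [0.7, -1.6, -0.7]
opening: -0.002
grasp_force: 0.6
time_s: 15.23
eef_pos: [0.6211, 0.126, 0.1278]
eef_rot: [0.0, -0.038, 0.999, 0.0]
wrist_force: [0.8, -1.5, -0.9]
opening: 0.0
grasp_force: 0.6
```

```bash
python3 -m pendant '[[0,0.5,0,0],[0,1,0,0],[0,1.5,0,0],[0,2,0,0],[0,2.5,0,0],[0,3,0,0],[0,3.5,0,0],[0,4,0,0],[0,4.5,0,0],[0,5,0,0],[0,5.5,0,0],[0,6,0,0]]';python3 -m pendant '[[0,0.5,0,0],[0,1,0,0],[0,1.5,0,0],[0,1.9,0,0],[0,2.3,0,0],[0,2.6,0,0],[0,2.9,0,0],[0,3.2,0,0],[0,3.4,0,0],[0,3.6,0,0],[0,3.8,0,0],[0,4,0,0]]'; python3 - <<'E'
from h import *
s=imaging.camera("scene")[:,:,::-1]
b=cv2.resize(s[65:225,305:475],None,fx=3.7,fy=3.7,interpolation=cv2.INTER_CUBIC)
cv2.imwrite("pics/z6s.png",b)
E
```

```text
time_s: 16.23
eef_pos: [0.6165, 0.1858, 0.1278]
eef_rot: [0.0, -0.038, 0.999, -0.0]
wrist_force: [1.2, -1.3, -0.5]
opening: 0.002
grasp_force: 0.6
time_s: 17.23
eef_pos: [0.6134, 0.2252, 0.1278]
eef_rot: [-0.0, -0.038, 0.999, -0.0]
wrist_force: [0.5, -1.0, 0.8]
opening: -0.004
grasp_force: 0.6
```

View pics/z6s.png

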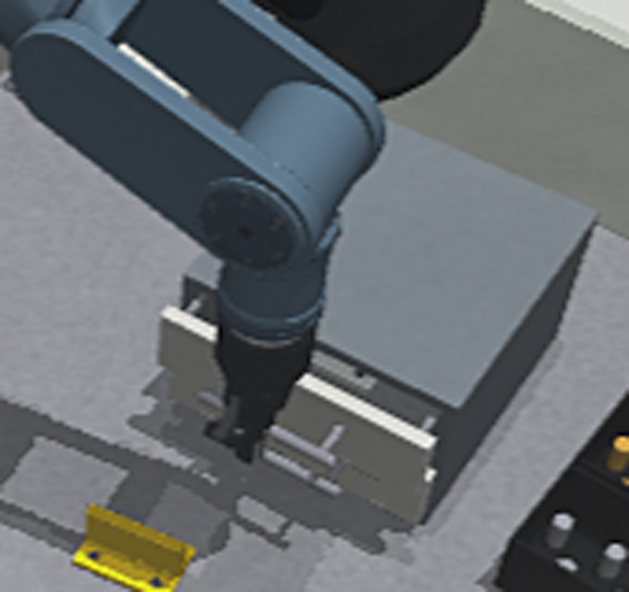

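The drawer is about 25 mm short of shut, and the bracket's edge can be seen still in place at (345,370). I'll continue slowly.

```bash
python3 -m pendant '[[0,0.15,0,0],[0,0.3,0,0],[0,0.45,0,0],[0,0.6,0,0],[0,0.75,0,0],[0,0.9,0,0],[0,1.05,0,0],[0,1.2,0,0],[0,1.35,0,0],[0,1.5,0,0],[0,1.65,0,0],[0,1.8,0,0]]';python3 -m pendant '[[0,0.1,0,0],[0,0.2,0,0],[0,0.3,0,0],[0,0.35,0,0],[0,0.4,0,0]]'
```

```text
time_s: 18.28
eef_pos: [0.612, 0.2433, 0.1278]
eef_rot: [-0.0, -0.038, 0.999, -0.0]
wrist_force: [-1.1, -1.3, -0.0]
opening: 0.002
grasp_force: 0.5
time_s: 18.7
eef_pos: [0.6117, 0.2472, 0.1278]
eef_rot: [-0.0, -0.038, 0.999, -0.0]
wrist_force: [-0.1, -0.6, 0.2]
opening: -0.0
grasp_force: 0.5
```

```bash
python3 -m pendant '[[0,0.1,0,0],[0,0.2,0,0],[0,0.3,0,0],[0,0.3,0,0]]'
```

```text
time_s: 19.03
eef_pos: [0.6115, 0.2502, 0.1278]
eef_rot: [-0.0, -0.038, 0.999, -0.0]
wrist_force: [0.6, -1.4, 0.6]
opening: 0.002
grasp_force: 0.4
```

```bash
python3 -m pendant '[[0,0.1,0,0],[0,0.2,0,0],[0,0.2,0,0]]'
```

```text
time_s: 19.28
eef_pos: [0.6115, 0.2505, 0.1278]
eef_rot: [-0.0, -0.038, 0.999, -0.001]
wrist_force: [-0.4, -7.4, 0.9]
opening: -0.004
grasp_force: 3.9
```

```bash
python3 -m pendant '[[0,0.1,0,0],[0,0.2,0,0],[0,0.2,0,0]]'
```

```text
time_s: 19.53
eef_pos: [0.6115, 0.2507, 0.1278]
eef_rot: [-0.001, -0.038, 0.999, -0.003]
wrist_force: [-1.3, -14.3, 2.1]
opening: -0.001
grasp_force: 7.1
```

The force has risen to 14 N, so the drawer is against its stop. I'll back off and look.

```bash
python3 -m pendant '[[0,-0.2,0,0],[0,-0.5,0,0],[0,-1,0,0],[0,-2,0,0],[0,-4,0,0],[0,-7,0,0],[0,-10,0,0],[0,-13,0,0],[0,-16,0,0],[0,-18,0,0],[0,-19,0,0],[0,-19,0,0]]';python3 -m pendant '[[-1,-2,-2,0],[-2.5,-5,-4,0],[-4,-8,-6,0],[-6,-11,-8,0],[-8,-14,-10,0],[-9,-16,-12,0],[-9.5,-17,-12.5,0],[-9.5,-17,-12.5,0],[-9.5,-17,-12.5,0]]'; python3 - <<'E'
from h import *
s=imaging.camera("scene")[:,:,::-1];t=imaging.camera("top")[:,:,::-1]
b=cv2.resize(s[65:225,305:475],None,fx=2.4,fy=2.4,interpolation=cv2.INTER_CUBIC)
a=cv2.resize(t[95:255,105:275],None,fx=2.2,fy=2.4,interpolation=cv2.INTER_CUBIC)
cv2.imwrite("pics/z7s.png",np.hstack([a,b]))
E
```

```text
time_s: 20.53
eef_pos: [0.6261, 0.0623, 0.1279]
eef_rot: [0.0, -0.037, 0.999, -0.0]
wrist_force: [0.6, 0.2, 0.2]
opening: -0.005
grasp_force: 0.0
time_s: 21.28
eef_pos: [0.7336, -0.0964, 0.2523]
eef_rot: [-0.0, -0.039, 0.999, 0.0]
wrist_force: [-0.7, 0.2, -0.8]
opening: -0.001
grasp_force: 0.0
```

View pics/z7s.png

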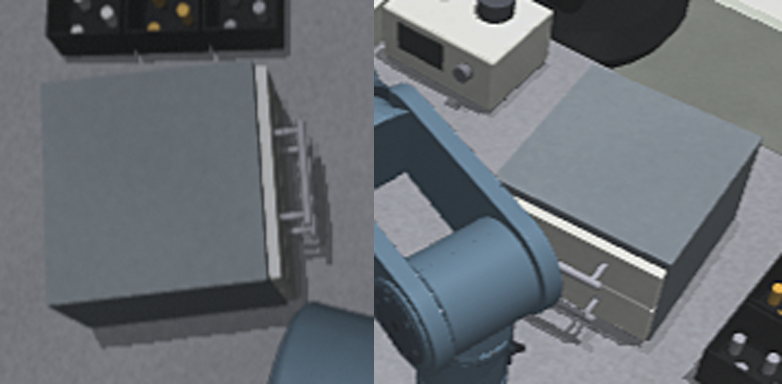

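The top drawer's front is flush with the lower one (panel at about x≈268 in the left view), so it is fully shut. The arm is clear.

```bash
python3 -c "
from bench import workorder; print(workorder.hand_in())"
```

```text
the job is handed in; nothing more can be done
None
```

The T-bracket was set standing on its base in the drawer and released, the drawer was pushed shut against its stop (14 N at the end), and the job was handed in at about 21 s with the arm clear; hand-in returned no verdict.

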